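# Point-and-check an infusion order

## Task

Check off the green order by pointing: point from straight above, with the fingertips about 2 cm off, at the cap of the green-capped bottle and stay there two seconds, then point the same way at the middle of the green bin, just above its rim, for two seconds, and then press the yellow confirm button on the terminal all the way down, let it spring back and move clear. Touch none of the bottles, the bins, the tape or the cup, leave them all standing where they are, and do not come down over any other bottle or bin: cross them with the fingertips at least 5 cm above.

Things in the scene. Friction and masses are not known exactly. Their poses are not given: they have to be found in the camera images.
- bottle_green: Upright clear plastic infusion bottle with a green cap and green stripe on its white label (the bottle to check); 68 mm in diameter, 150 mm tall to the cap's top, cap 36 mm across and 20 mm high; loose, about 0.28 kg. Origin: centre of its underside, z up.
- cap_green (a point): Centre of the top face of the green cap, 150 mm above the table; z up.
- bottle_blue: Upright clear plastic infusion bottle with a blue cap and blue stripe on its white label (bystander); 68 mm in diameter, 150 mm tall to the cap's top, cap 36 mm across and 20 mm high; loose, about 0.28 kg. Origin: centre of its underside, z up.
- cap_blue (a point): Centre of the top face of the blue cap, 150 mm above the table; z up.
- bottle_orange: Upright clear plastic infusion bottle with an orange cap and orange stripe on its white label (bystander); 68 mm in diameter, 150 mm tall to the cap's top, cap 36 mm across and 20 mm high; loose, about 0.28 kg. Origin: centre of its underside, z up.
- cap_orange (a point): Centre of the top face of the orange cap, 150 mm above the table; z up.
- bottle_grey: Upright clear plastic infusion bottle with a grey cap and grey stripe on its white label (bystander); 68 mm in diameter, 150 mm tall to the cap's top, cap 36 mm across and 20 mm high; loose, about 0.28 kg. Origin: centre of its underside, z up.
- cap_grey (a point): Centre of the top face of the grey cap, 150 mm above the table; z up.
- bin_green: Open-topped green plastic order bin (the bin to check), 130 mm (its x) by 90 mm (its y), 50 mm high, walls 4 mm, empty, loose, about 0.35 kg. Origin: centre of its underside, z up.
- mouth_green (a point): Centre of the green bin's open mouth, level with its rim, 50 mm above the table; z up.
- bin_blue: Open-topped blue plastic order bin (bystander), 130 mm (its x) by 90 mm (its y), 50 mm high, walls 4 mm, empty, loose, about 0.35 kg. Origin: centre of its underside, z up.
- mouth_blue (a point): Centre of the blue bin's open mouth, level with its rim, 50 mm above the table; z up.
- bin_orange: Open-topped orange plastic order bin (bystander), 130 mm (its x) by 90 mm (its y), 50 mm high, walls 4 mm, empty, loose, about 0.35 kg. Origin: centre of its underside, z up.
- mouth_orange (a point): Centre of the orange bin's open mouth, level with its rim, 50 mm above the table; z up.
- terminal: Fixed white check terminal lying on the table, 120 mm (its x) by 150 mm (its y), 50 mm high, with a small dark display on its far side (+x) and a round yellow button on its top, 22 mm from the centre towards -x. Origin: centre of its underside, z up.
- confirm_top (a point): Centre of the top of the yellow confirm button (32 mm in diameter, in a grey housing on the terminal). It is pressed straight down and springs back up.
- confirm (a joint): Travel of the yellow button in m: 0 up, 0.006 fully down, which takes about 5 N.
- tape: Bystander: roll of white paper tape lying flat, 76 mm across, 22 mm high, loose. Origin: centre of its underside.
- beaker: Bystander: open steel cup, 70 mm across, 80 mm high, loose. Origin: centre of its underside.
Not all that is in view belongs to the job. What is shaped like the bottle_green but red is not meant.

How it is judged:
By the outcome, as a careful person would: the job done as asked, in the order asked, and still so for the second after the job is handed in, with the robot touching nothing.
It also fails if it takes over 56 s, if anything falls off the work surface, if the arm or the gripper's body presses on something with over 40 N, if the wrist force passes 120 N, or if a joint passes its speed limit or range.

## Robot

A 6-joint arm with a two-finger parallel gripper is mounted at the origin on the work surface. World frame = base frame: x ahead of the robot, y to its left, z up, the work surface at z = 0. Lengths are in mm, angles in rad, forces in N, time in s.
With the tool pointing down it reaches from about 375 to 925 mm from the base axis. Payload 5.7 kg.
Tool frame: the origin (TCP) lies at the very end of the fingers, on their centre line; the grasp point (between the pads) lies robot.grip_point_offset behind it (robot.grip_point_offset is the distance from the TCP to the grasp point, in mm); z points along the fingers, y is the line along which they close (so a half turn about z gives the same grasp; the last joint's range is limited). The gripper opens to 85 mm and grips with 20 to 120 N. Pads are 22 mm wide; open, the fingers measure 114 mm over their backs; the gripper's body (76 mm by 85 mm) begins 54 mm behind the grasp point. The pads swing forward as they close: fully open they stand 13 mm farther back than shut.
Start: joints at [1.107, 0.359, 1.51, -0, 1.272, -0.115], TCP at [205.052, 563.839, 209.167] pointing down, gripper open.
Joint ranges: [-2.97, 2.97], [-1.01, 2.36], [0.21, 2.38], [-0.96, 4.11], [0.2, 2.71], [-2.98, 2.98]. Speed limits (rad/s): [2.39, 2.39, 3.14, 3.14, 3.14, 3.14].

## Interface

Orientations are given as a unit quaternion [w, x, y, z].
In Python, from workcell import robot gives the robot as it stands.
- The arm moves only by the tool servo_tool, never from a script. Its arguments are lists of equal length, an entry for each row: "delta_rot": the turn, a rotation vector about the tool's x, y, z in units of 6 degrees (1.0 is 6 degrees), a list of three; "delta_pos": the shift along the tool's x, y, z in units of 40 mm (1.0 is 40 mm), a list of three; "gripper": the opening in per cent of the stroke, from 0 (shut) to 100 (fully open). In form: {"delta_rot": [[rx, ry, rz], ...], "delta_pos": [[dx, dy, dz], ...], "gripper": [gripper, ...]}. A call has 1 to 10 rows; each row shifts and turns the commanded pose from where the row before left it, along the tool's axes as they then stand; what a row does not reach is not made up. A row lasts 1/12 s, in which the tool goes at most 41.7 mm and 7.16 degrees, less where a joint would pass 70% of its speed; a pose out of reach is approached as far as the arm can. A call is refused whole if a number of a shift passes 1 or a number of a turn 1, either way. A call with a gripper value outside its range is refused whole. The fingers move at their own pace and stop on an object; "squeeze" is the grip in N (left out, the last holds). Time passes only in rows, so rows that do not move let the fingers close. It gives the time, the measured TCP pose, the force and the opening at its end, in the units of the state.
- robot.get_state(): the state, without advancing time (a new reading comes with each control period).
- robot.read_camera(name): name is "side" or "top" or "wrist"; returns the picture (420x560x3 uint8, red, green, blue); there is no depth.
- robot.get_calibration(name): a dict with "intrinsics" (3x3 intrinsics, pixels), "k1" (the pictures are not rectified: a ray, as slopes to the right and down, at radius r is drawn at 1 + k1 r^2 times it, then the intrinsics apply), "rvec" (rotation vector, rad) and "tvec" (3), from world to camera coordinates, as OpenCV has them. Camera axes: x right, y down, z forward; pixel columns grow to the right and rows downward; lengths in mm; the calibration is good to about 2 mm. A picture is of the moment at which its call begins: read the wrist's pose just before it. get_calibration takes no time and is no camera call; for the wrist camera it gives the pose at the moment of the call.
- robot.close_job(): hands the job in, once; it reports no verdict.
The state is a dict: "time_s": time; "qpos": joint angles; "dq": joint speeds; "tau": joint torques, N m; "tool_pos": TCP position; "orientation": TCP orientation; "contact_force": force on the tool from outside, world axes, zero at the start; "torque": the same for the moment, N m; "finger_gap": finger opening in mm.
Only numpy, scipy, OpenCV 4.12 (cv2) and the standard library are available. Lean on these libraries where they do the work, as an engineer would, in place of code of your own. Each camera call takes 0.05 s, during which the arm holds its last target. There are 200 camera calls.

## Working session

There is one attempt and no reset: what is moved stays moved. The work goes in short steps, Python scripts to look and compute and a tool call to move; the robot and the scene stay as the last step left them, time stands still between calls to the robot, and variables do not carry over. Pictures are saved under pics/ and viewed, on a budget of 10 in all, crops included, one or two more only if the job needs it, and the job is handed in when it is done.

Besides the shell and the picture viewer there is one more tool, called after "Call:" by a JSON object that holds its "fn" and its "kwargs". servo_tool: Moves the arm, as the interface text tells. Its arguments: {"type":"object","properties":{"delta_rot":{"type":"array","items":{"type":"array","items":{"type":"number"}}},"delta_pos":{"type":"array","items":{"type":"array","items":{"type":"number"}}},"gripper":{"type":"array","items":{"type":"number"}},"squeeze":{"type":"number"}},"required":["delta_rot","delta_pos","gripper"]}

```bash
mkdir -p pics
cat > h.py <<'E'
import numpy as np, cv2
from workcell import robot
def shot(name,fn=None):
    c=robot.get_calibration(name); im=robot.read_camera(name)
    if fn: cv2.imwrite('pics/'+fn,im[:,:,::-1])
    return im,c
def ray(c,u,v):
    K=np.array(c['intrinsics'],float); d=np.array([(u-K[0,2])/K[0,0],(v-K[1,2])/K[1,1]])
    s=d.copy()
    for _ in range(20): s=d/(1+c['k1']*(s@s))
    R=cv2.Rodrigues(np.array(c['rvec'],float))[0]; t=np.array(c['tvec'],float).ravel()
    return -R.T@t, R.T@np.array([s[0],s[1],1.])
def onz(c,u,v,z):
    o,d=ray(c,u,v); return o+d*(z-o[2])/d[2]
E
python3 - <<'E'
from h import *
a,c=shot('top','top1.png'); b,d=shot('side','side1.png')
for k in (c,d): print(k, ray(k,280,210))
print(robot.get_state(), robot.grip_point_offset)
E
```

```text
{'intrinsics': array([[483.39904265,   0.        , 280.88918917],
       [  0.        , 483.39904265, 208.54368354],
       [  0.        ,   0.        ,   1.        ]]), 'k1': -0.08091272414212664, 'rvec': array([ 2.21221597, -2.1484982 ,  0.10786066]), 'tvec': array([ -36.91495034,  610.12826706, 1365.36587731])} (array([ 487.03453521,   -7.10635161, 1414.4221633 ]), array([ 0.08592125, -0.00684303, -0.99628468]))
{'intrinsics': array([[517.77712093,   0.        , 280.77361011],
       [  0.        , 517.77712093, 210.73176929],
       [  0.        ,   0.        ,   1.        ]]), 'k1': -0.08856264209678474, 'rvec': array([ 2.31429835, -0.38358556,  0.14432258]), 'tvec': array([-575.33717024,  193.9080914 , 1307.21960931])} (array([ 303.79756688, -948.28812418, 1042.06189175]), array([ 0.21795804,  0.68469736, -0.69547685]))
{'time_s': 0.1, 'qpos': array([ 1.10694680e+00,  3.59410319e-01,  1.51136115e+00, -1.52407051e-06,
        1.27249794e+00, -1.15110076e-01]), 'dq': array([ 6.56101414e-04, -3.09606342e-03, -3.08861718e-03, -7.94354897e-04,
        3.72994442e-05,  1.44995299e-03]), 'tau': array([ 2.31242739e-04, -5.28650451e+01, -2.79349387e+01, -2.30335218e-04,
        4.94881839e-03, -3.90372270e-05]), 'tool_pos': array([204.7403645 , 563.27572344, 208.43710686]), 'orientation': array([-2.38618960e-04,  1.73487171e-01,  9.84835772e-01, -8.03698846e-04]), 'contact_force': array([ 0.42195684,  0.25009926, -0.33462822]), 'torque': array([ 0.03777489,  0.06335605, -0.06022269]), 'finger_gap': 85.54901131463134} 18.700000000000003
```

View pics/top1.png

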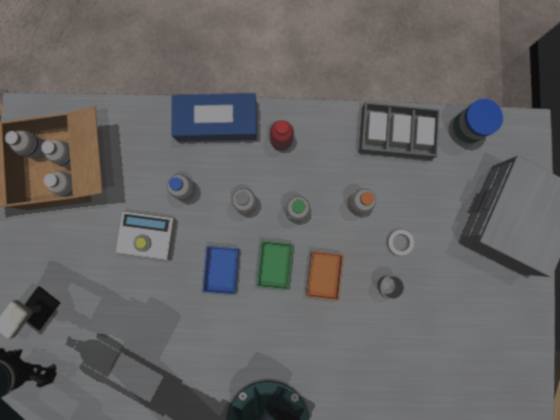

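View pics/side1.png

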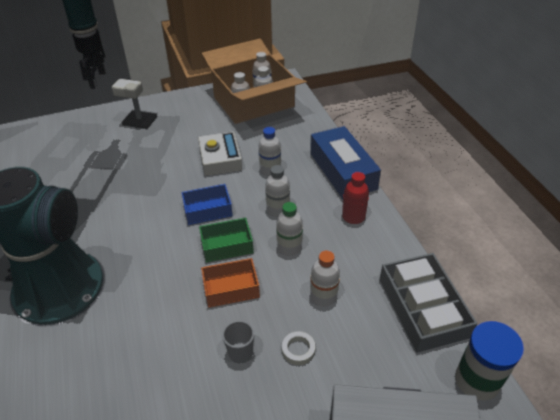

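The top view shows the green cap at about (298,207), the green bin at (275,265) and the yellow button at (142,243). The bystanders are blue (179,185), grey (243,199) and orange (366,200), with a post-like thing at (40,305) beside the gripper. The side view shows the same layout. Next I measure with masks in both views.

```bash
cat > m.py <<'E'
from h import *
T=cv2.imread('pics/top1.png'); S=cv2.imread('pics/side1.png')
def blob(im,lo,hi,box):
    x0,y0,x1,y1=box; h=cv2.cvtColor(im,cv2.COLOR_BGR2HSV)[y0:y1,x0:x1]
    m=cv2.inRange(h,lo,hi); n,l,st,ce=cv2.connectedComponentsWithStats(m)
    i=1+np.argmax(st[1:,4]); p=ce[i]+[x0,y0]
    ct=cv2.findContours((l==i).astype(np.uint8),cv2.RETR_EXTERNAL,cv2.CHAIN_APPROX_NONE)[0][0]
    r=cv2.minAreaRect(ct); b=cv2.boxPoints(r)+[x0,y0]
    return p,st[i].tolist(),b
G=((45,70,30),(85,255,255));B=((100,130,40),(125,255,255));O=((4,130,60),(16,255,255));Y=((22,90,80),(34,255,255));R=((90,60,60),(115,255,255))
ct,cs=robot.get_calibration('top'),robot.get_calibration('side')
def both(n,col,bt,bs,z):
    p,s,_=blob(T,*col,bt); q,s2,_=blob(S,*col,bs)
    o1,d1=ray(ct,*p);o2,d2=ray(cs,*q)
    A=np.stack([d1,-d2],1);k=np.linalg.lstsq(A,o2-o1,rcond=None)[0]
    a,b=o1+k[0]*d1,o2+k[1]*d2
    print(n,p.round(1),s,q.round(1),s2,'top@z',onz(ct,*p,z).round(1),'side@z',onz(cs,*q,z).round(1),'tri',((a+b)/2).round(1),'gap',np.linalg.norm(a-b).round(1))
both('cap_green',G,(285,195,311,217),(278,200,302,216),148)
both('cap_blue',B,(165,172,192,198),(258,125,282,140),148)
both('cap_orange',O,(355,188,380,210),(315,250,338,265),148)
both('button',Y,(128,230,158,256),(200,135,222,154),55)
for n,col,bt in (('bin_g',G,(250,235,298,295)),('bin_b',B,(198,240,245,300)),('bin_o',O,(303,245,350,305))):
    p,s,b=blob(T,*col,bt); w=np.array([onz(ct,*q,50)[:2] for q in b])
    print(n,s,w.round(1).tolist(),'mid',w.mean(0).round(1),'sides',[np.linalg.norm(w[i]-w[i-1]).round(1) for i in range(4)])
p=[243,197];print('grey',onz(ct,*p,148).round())
cv2.imwrite('pics/crop.png',cv2.resize(np.hstack([T[160:310,0:310][:, :],]),None,fx=2.5,fy=2.5))
print('obj',[onz(ct,u,v,z).round().tolist() for u,v,z in ((10,318,100),(40,305,0),(145,236,50),(390,285,80))])
print('side obj',[onz(cs,128,90,z).round().tolist() for z in (100,150)],onz(cs,140,120,0).round())
E
python3 m.py
```

```text
cap_green [298.4 205.9] [8, 5, 12, 13, 122] [288.8 208.2] [4, 2, 14, 14, 155] top@z [608.5 -63.9 148. ] side@z [606.7 -69.3 148. ] tri [608.8 -64.  142.6] gap 0.5
cap_blue [175.3 183.5] [5, 6, 12, 12, 111] [268.7 131.2] [5, 2, 12, 10, 91] top@z [658.4 263.4 148. ] side@z [658.4 260.2 148. ] tri [659.1 263.9 145.3] gap 0.7
cap_orange [366.8 198.1] [6, 5, 12, 12, 110] [326.4 257.4] [4, 1, 15, 14, 161] top@z [ 634.7 -244.6  148. ] side@z [ 634.4 -249.5  148. ] tri [ 635.7 -245.7  143.2] gap 0.9
button [140.6 242.5] [8, 8, 11, 10, 90] [211.2 143.1] [7, 5, 10, 7, 56] top@z [500.7 373.4  55. ] side@z [503.2 386.3  55. ] tri [500.7 370.   67.1] gap 0.2
bin_g [7, 6, 36, 48, 1448] [[389.5, 43.4], [517.2, 34.7], [510.9, -54.6], [383.2, -45.2]] mid [450.2  -5.4] sides [np.float64(88.8), np.float64(128.0), np.float64(89.4), np.float64(128.0)]
bin_b [8, 7, 32, 46, 1253] [[370.9, 185.0], [495.2, 183.2], [493.3, 100.0], [369.1, 102.4]] mid [432.1 142.7] sides [np.float64(82.6), np.float64(124.3), np.float64(83.2), np.float64(124.2)]
bin_o [4, 7, 35, 47, 1273] [[368.4, -97.5], [490.8, -109.8], [482.9, -192.1], [360.3, -179.3]] mid [ 425.6 -144.7] sides [np.float64(82.1), np.float64(123.1), np.float64(82.6), np.float64(123.2)]
grey [628.  83. 148.]
obj [[281.0, 716.0, 100.0], [308.0, 681.0, 0.0], [520.0, 363.0, 50.0], [404.0, -325.0, 80.0]]
side obj [[286.0, 733.0, 100.0], [287.0, 644.0, 150.0]] [303. 684.   0.]
```

The measurements agree within a few mm: bin sides 89x128, cap triangulated at z 143–145, all in reach. I'll cross at about 250 mm with the gripper shut.

Call:
{"fn": "servo_tool", "kwargs": {"delta_rot": [[0, 0, 0], [0, 0, 0], [0, 0, 0], [0, 0, 0], [0, 0, 0], [0, 0, 0], [0, 0, 0], [0, 0, 0], [0, 0, 0], [0, 0, 0]], "delta_pos": [[-0.2, -0.15, -0.2], [-0.4, -0.3, -0.3], [-0.65, -0.495, -0.3], [-0.65, -0.495, -0.2], [-0.65, -0.495, 0], [-0.65, -0.495, 0], [-0.65, -0.495, 0], [-0.65, -0.495, 0], [-0.65, -0.495, 0], [-0.65, -0.495, 0]], "gripper": [0, 0, 0, 0, 0, 0, 0, 0, 0, 0]}}

```text
time_s: 0.93
tool_pos: [363.3, 316.7, 249.7]
orientation: [0.0, 0.173, 0.985, -0.0]
contact_force: [1.2, 0.4, -0.3]
finger_gap: -0.4
```

Call:
{"fn": "servo_tool", "kwargs": {"delta_rot": [[0, 0, 0], [0, 0, 0], [0, 0, 0], [0, 0, 0], [0, 0, 0], [0, 0, 0], [0, 0, 0], [0, 0, 0], [0, 0, 0], [0, 0, 0]], "delta_pos": [[-0.65, -0.495, 0], [-0.65, -0.495, 0], [-0.65, -0.495, 0], [-0.65, -0.495, 0], [-0.65, -0.495, 0], [-0.65, -0.495, 0], [-0.65, -0.495, 0], [-0.65, -0.495, 0], [-0.65, -0.495, 0], [-0.65, -0.495, 0]], "gripper": [0, 0, 0, 0, 0, 0, 0, 0, 0, 0]}}

```text
time_s: 1.77
tool_pos: [539.6, 41.7, 249.7]
orientation: [0.0, 0.174, 0.985, -0.0]
contact_force: [0.1, 0.2, -0.4]
finger_gap: -0.2
```

Call:
{"fn": "servo_tool", "kwargs": {"delta_rot": [[0, 0, 0], [0, 0, 0], [0, 0, 0], [0, 0, 0], [0, 0, 0], [0, 0, 0], [0, 0, 0], [0, 0, 0], [0, 0, 0]], "delta_pos": [[-0.65, -0.5, 0], [-0.65, -0.5, 0], [-0.5, -0.38, 0], [-0.4, -0.3, 0], [-0.25, -0.19, 0], [-0.1, -0.08, 0], [0, 0, 0], [0, 0, 0], [0, 0, 0]], "gripper": [0, 0, 0, 0, 0, 0, 0, 0, 0]}}

```text
time_s: 2.52
tool_pos: [607.8, -63.2, 249.3]
orientation: [-0.0, 0.173, 0.985, 0.0]
contact_force: [0.4, 0.9, -0.0]
finger_gap: -0.1
```

Run:
```python
from h import *
a,c=shot('wrist','w1.png')
s=robot.get_state();print(s['time_s'],s['tool_pos'],s['orientation'],s['qpos'],s['contact_force'])
hs=cv2.cvtColor(a,cv2.COLOR_RGB2HSV); m=cv2.inRange(hs,(45,70,30),(85,255,255))
n,l,st,ce=cv2.connectedComponentsWithStats(m)
for i in range(1,n):
    if st[i,4]>150: print(st[i],ce[i].round(1),onz(c,*ce[i],150).round(1),onz(c,*ce[i],50).round(1))
```

```text
2.5667 [607.91919857 -63.1068909  249.34837482] [-2.62784730e-04  1.72934050e-01  9.84933364e-01  1.17656880e-04] [-2.16547579e-01  3.43237020e-01  1.43178521e+00  2.17131836e-04
  1.36710557e+00 -1.43977222e+00] [-0.26842915 -0.16222965  0.23696802]
[ 230    0  108  100 7902] [284.7  43.3] [491.9 -17.1 150. ] [472.   -8.8  50. ]
[ 259  182   41   43 1382] [279.2 203.1] [606.7 -63.1 150. ] [630.3 -72.2  50. ]
```

View pics/w1.png

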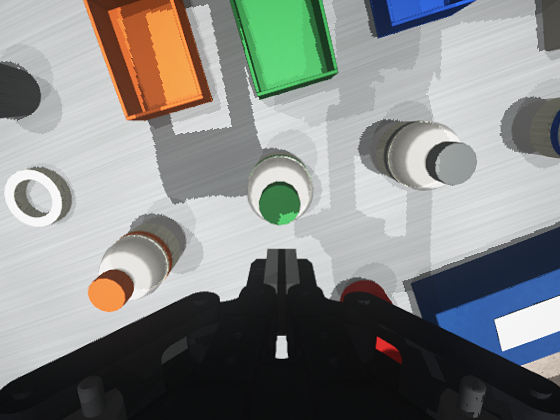

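The wrist view shows the green cap at (279,203), just ahead of the shut fingertips. Its ray lands at (606.7,-63.1) at z=150, within 1.2 mm of the TCP, so I go straight down 79 mm and hold.

Call:
{"fn": "servo_tool", "kwargs": {"delta_rot": [[0, 0, 0], [0, 0, 0], [0, 0, 0], [0, 0, 0], [0, 0, 0], [0, 0, 0], [0, 0, 0], [0, 0, 0], [0, 0, 0], [0, 0, 0]], "delta_pos": [[0, 0, 0.2], [0, 0, 0.4], [0, 0, 0.4], [0, 0, 0.35], [0, 0, 0.3], [0, 0, 0.2], [0, 0, 0.1], [0.03, 0, 0.03], [0, 0, 0], [0, 0, 0]], "gripper": [0, 0, 0, 0, 0, 0, 0, 0, 0, 0]}}

```text
time_s: 3.4
tool_pos: [607.9, -63.9, 170.7]
orientation: [0.001, 0.173, 0.985, -0.0]
contact_force: [-0.7, -0.1, -0.2]
finger_gap: 0.2
```

Call:
{"fn": "servo_tool", "kwargs": {"delta_rot": [[0, 0, 0], [0, 0, 0], [0, 0, 0], [0, 0, 0], [0, 0, 0], [0, 0, 0], [0, 0, 0], [0, 0, 0], [0, 0, 0], [0, 0, 0]], "delta_pos": [[0, 0, 0], [0, 0, 0], [0, 0, 0], [0, 0, 0], [0, 0, 0], [0, 0, 0], [0, 0, 0], [0, 0, 0], [0, 0, 0], [0, 0, 0]], "gripper": [0, 0, 0, 0, 0, 0, 0, 0, 0, 0]}}

```text
time_s: 4.23
tool_pos: [607.6, -63.9, 170.0]
orientation: [-0.0, 0.174, 0.985, -0.0]
contact_force: [-0.1, -0.2, -0.6]
finger_gap: 0.2
```

Call:
{"fn": "servo_tool", "kwargs": {"delta_rot": [[0, 0, 0], [0, 0, 0], [0, 0, 0], [0, 0, 0], [0, 0, 0], [0, 0, 0], [0, 0, 0], [0, 0, 0], [0, 0, 0], [0, 0, 0]], "delta_pos": [[0, 0, 0], [0, 0, 0], [0, 0, 0], [0, 0, 0], [0, 0, 0], [0, 0, 0], [0, 0, 0], [0, 0, 0], [0, 0, 0], [0, 0, 0]], "gripper": [0, 0, 0, 0, 0, 0, 0, 0, 0, 0]}}

```text
time_s: 5.07
tool_pos: [607.6, -63.9, 170.0]
orientation: [0.0, 0.174, 0.985, -0.0]
contact_force: [-0.8, -0.6, 0.4]
finger_gap: -0.1
```

Call:
{"fn": "servo_tool", "kwargs": {"delta_rot": [[0, 0, 0], [0, 0, 0], [0, 0, 0], [0, 0, 0], [0, 0, 0], [0, 0, 0], [0, 0, 0], [0, 0, 0], [0, 0, 0], [0, 0, 0]], "delta_pos": [[0, 0, 0], [0, 0, 0], [0, 0, 0], [0, 0, 0], [0, 0, 0], [0, 0, 0], [0, 0, 0], [0, 0, 0], [0, 0, 0], [0, 0, 0]], "gripper": [0, 0, 0, 0, 0, 0, 0, 0, 0, 0]}}

```text
time_s: 5.9
tool_pos: [607.5, -63.9, 170.0]
orientation: [-0.0, 0.174, 0.985, -0.0]
contact_force: [-0.4, 0.5, -0.4]
finger_gap: -0.0
```

Run:
```python
from h import *
a,c=shot('side','s2.png')
s=robot.get_state();print(s['time_s'],s['tool_pos'],s['contact_force'])
cv2.imwrite('pics/s2c.png',cv2.resize(a[120:300,180:380,::-1],None,fx=3,fy=3))
```

```text
5.95 [607.56273086 -63.95181433 170.02468708] [-0.85862152  0.69672521  0.29539044]
```

View pics/s2c.png

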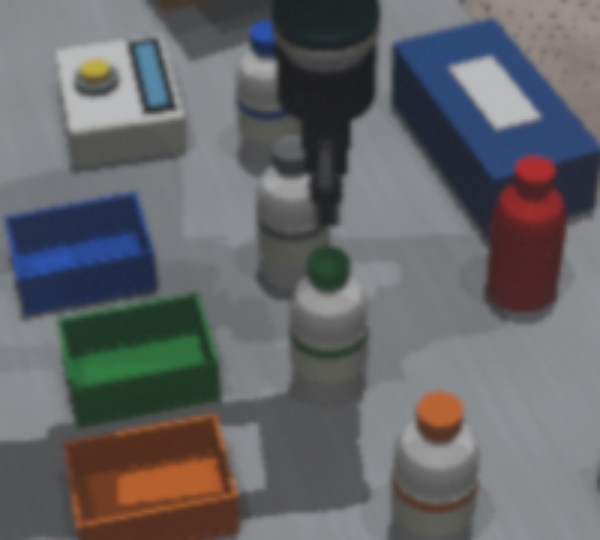

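The side crop shows the shut fingertips a small gap above the green cap, at roughly (327,250), with nothing touched. The hold lasted 2.5 s. Now I rise and go over the green bin.

Call:
{"fn": "servo_tool", "kwargs": {"delta_rot": [[0, 0, 0], [0, 0, 0], [0, 0, 0], [0, 0, 0], [0, 0, 0], [0, 0, 0], [0, 0, 0], [0, 0, 0], [0, 0, 0], [0, 0, 0]], "delta_pos": [[0, 0, -0.2], [0, 0, -0.4], [0, 0, -0.5], [0.1, 0, -0.4], [0.4, 0, -0.3], [0.6, 0, -0.2], [0.7, 0.01, 0], [0.7, 0.01, 0], [0.6, 0.01, 0], [0.5, 0, 0]], "gripper": [0, 0, 0, 0, 0, 0, 0, 0, 0, 0]}}

```text
time_s: 6.78
tool_pos: [470.8, -12.9, 250.6]
orientation: [0.0, 0.173, 0.985, -0.0]
contact_force: [-0.5, -0.4, 0.4]
finger_gap: 0.1
```

Call:
{"fn": "servo_tool", "kwargs": {"delta_rot": [[0, 0, 0], [0, 0, 0], [0, 0, 0], [0, 0, 0], [0, 0, 0]], "delta_pos": [[0.4, 0, 0], [0.15, 0, 0], [0.05, 0, 0], [0, 0, 0], [0, 0, 0]], "gripper": [0, 0, 0, 0, 0]}}

```text
time_s: 7.2
tool_pos: [451.3, -5.7, 250.4]
orientation: [0.001, 0.174, 0.985, -0.0]
contact_force: [-0.7, 0.1, 0.4]
finger_gap: -0.0
```

Run:
```python
from h import *
a,c=shot('wrist','w2.png')
s=robot.get_state();print(s['time_s'],s['tool_pos'],s['contact_force'])
hs=cv2.cvtColor(a,cv2.COLOR_RGB2HSV); m=cv2.inRange(hs,(45,70,25),(85,255,255))
ct=max(cv2.findContours(m,cv2.RETR_EXTERNAL,cv2.CHAIN_APPROX_NONE)[0],key=cv2.contourArea)
b=cv2.boxPoints(cv2.minAreaRect(ct)); w=np.array([onz(c,*q,50)[:2] for q in b])
print(b.round().tolist(),w.round(1).tolist(),w.mean(0),[np.linalg.norm(w[i]-w[i-1]).round(1) for i in range(4)])
```

```text
7.25 [451.33499116  -5.78580697 250.27333428] [ 0.36195546 -0.06864908  0.17775887]
[[225.0, 135.0], [303.0, 113.0], [335.0, 220.0], [257.0, 243.0]] [[381.4, -44.5], [387.9, 44.1], [516.9, 39.5], [512.3, -57.5]] [449.62245404  -4.59361014] [np.float64(131.5), np.float64(88.9), np.float64(129.0), np.float64(97.2)]
```

View pics/w2.png

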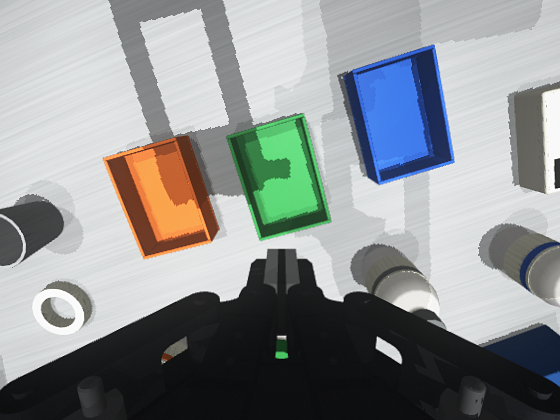

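The wrist view shows the green bin with corners around (225,135)–(335,220). Its rim centre works out at (449.6,-4.6), which agrees with the top view, and its measured sides match 130x90. I go down 180 mm to 20 mm above the rim and hold.

Call:
{"fn": "servo_tool", "kwargs": {"delta_rot": [[0, 0, 0], [0, 0, 0], [0, 0, 0], [0, 0, 0], [0, 0, 0], [0, 0, 0], [0, 0, 0], [0, 0, 0], [0, 0, 0], [0, 0, 0]], "delta_pos": [[0.03, 0, 0.2], [0, 0, 0.5], [0, 0, 0.7], [0, 0, 0.8], [0, 0, 0.8], [0, 0, 0.6], [0, 0, 0.4], [0, 0, 0.3], [0, 0, 0.15], [0, 0, 0.05]], "gripper": [0, 0, 0, 0, 0, 0, 0, 0, 0, 0]}}

```text
time_s: 8.08
tool_pos: [448.3, -5.0, 68.5]
orientation: [-0.001, 0.174, 0.985, -0.0]
contact_force: [0.4, 0.4, -0.3]
finger_gap: -0.3
```

Call:
{"fn": "servo_tool", "kwargs": {"delta_rot": [[0, 0, 0], [0, 0, 0], [0, 0, 0], [0, 0, 0], [0, 0, 0], [0, 0, 0], [0, 0, 0], [0, 0, 0], [0, 0, 0], [0, 0, 0]], "delta_pos": [[0, 0, 0], [0, 0, 0], [0, 0, 0], [0, 0, 0], [0, 0, 0], [0, 0, 0], [0, 0, 0], [0, 0, 0], [0, 0, 0], [0, 0, 0]], "gripper": [0, 0, 0, 0, 0, 0, 0, 0, 0, 0]}}

```text
time_s: 8.92
tool_pos: [448.9, -5.0, 70.0]
orientation: [0.0, 0.174, 0.985, -0.0]
contact_force: [0.3, 0.1, -0.2]
finger_gap: -0.1
```

Call:
{"fn": "servo_tool", "kwargs": {"delta_rot": [[0, 0, 0], [0, 0, 0], [0, 0, 0], [0, 0, 0], [0, 0, 0], [0, 0, 0], [0, 0, 0], [0, 0, 0], [0, 0, 0], [0, 0, 0]], "delta_pos": [[0, 0, 0], [0, 0, 0], [0, 0, 0], [0, 0, 0], [0, 0, 0], [0, 0, 0], [0, 0, 0], [0, 0, 0], [0, 0, 0], [0, 0, 0]], "gripper": [0, 0, 0, 0, 0, 0, 0, 0, 0, 0]}}

```text
time_s: 9.75
tool_pos: [448.9, -5.0, 70.0]
orientation: [-0.0, 0.174, 0.985, -0.0]
contact_force: [-0.2, 0.4, -0.0]
finger_gap: 0.2
```

Call:
{"fn": "servo_tool", "kwargs": {"delta_rot": [[0, 0, 0], [0, 0, 0], [0, 0, 0], [0, 0, 0], [0, 0, 0], [0, 0, 0], [0, 0, 0], [0, 0, 0], [0, 0, 0], [0, 0, 0]], "delta_pos": [[0, 0, 0], [0, 0, 0], [0, 0, 0], [0, 0, 0], [0, 0, 0], [0, 0, 0], [0, 0, 0], [0, 0, 0], [0, 0, 0], [0, 0, 0]], "gripper": [0, 0, 0, 0, 0, 0, 0, 0, 0, 0]}}

```text
time_s: 10.58
tool_pos: [448.9, -5.0, 70.0]
orientation: [-0.0, 0.174, 0.985, -0.0]
contact_force: [0.2, -0.1, 0.3]
finger_gap: -0.0
```

Call:
{"fn": "servo_tool", "kwargs": {"delta_rot": [[0, 0, 0], [0, 0, 0], [0, 0, 0], [0, 0, 0], [0, 0, 0], [0, 0, 0], [0, 0, 0], [0, 0, 0], [0, 0, 0], [0, 0, 0]], "delta_pos": [[0, 0, -0.25], [0, 0, -0.6], [0, 0, -0.8], [0, 0, -0.7], [0, 0, -0.5], [0.05, 0.2, -0.3], [0.1, 0.5, -0.1], [0.15, 0.7, 0], [0.15, 0.7, 0], [0.15, 0.7, 0]], "gripper": [0, 0, 0, 0, 0, 0, 0, 0, 0, 0]}}

```text
time_s: 11.42
tool_pos: [464.7, 109.5, 200.3]
orientation: [0.0, 0.174, 0.985, 0.0]
contact_force: [0.3, 0.5, 0.2]
finger_gap: 0.1
```

Call:
{"fn": "servo_tool", "kwargs": {"delta_rot": [[0, 0, 0], [0, 0, 0], [0, 0, 0], [0, 0, 0], [0, 0, 0], [0, 0, 0], [0, 0, 0], [0, 0, 0], [0, 0, 0], [0, 0, 0]], "delta_pos": [[0.15, 0.7, 0], [0.15, 0.7, 0], [0.15, 0.7, 0], [0.15, 0.7, 0], [0.15, 0.7, 0], [0.15, 0.7, 0], [0.15, 0.7, 0], [0.15, 0.7, 0], [0.1, 0.5, 0], [0.05, 0.3, 0]], "gripper": [0, 0, 0, 0, 0, 0, 0, 0, 0, 0]}}

```text
time_s: 12.25
tool_pos: [501.4, 369.9, 199.7]
orientation: [-0.0, 0.173, 0.985, 0.0]
contact_force: [0.5, -0.3, 0.3]
finger_gap: -0.3
```

Call:
{"fn": "servo_tool", "kwargs": {"delta_rot": [[0, 0, 0], [0, 0, 0], [0, 0, 0], [0, 0, 0]], "delta_pos": [[0.05, 0.1, 0], [0, 0, 0], [0, 0, 0], [0, 0, 0]], "gripper": [0, 0, 0, 0]}}

```text
time_s: 12.58
tool_pos: [500.6, 370.6, 199.9]
orientation: [-0.0, 0.174, 0.985, -0.0]
contact_force: [-0.2, 0.4, -0.0]
finger_gap: 0.2
```

Run:
```python
from h import *
a,c=shot('wrist','w3.png')
s=robot.get_state();print(s['time_s'],s['tool_pos'],s['contact_force'])
hs=cv2.cvtColor(a,cv2.COLOR_RGB2HSV); m=cv2.inRange(hs,(22,90,60),(34,255,255))
n,l,st,ce=cv2.connectedComponentsWithStats(m); i=1+np.argmax(st[1:,4])
x,y,w,h,_=st[i]
print(st[i],ce[i].round(1),[onz(c,*ce[i],z).round(1) for z in (55,60,65,70)])
# height: top-camera ray x wrist ray; and width against 32 mm
ct=robot.get_calibration('top');o1,d1=ray(ct,140.6,242.5);o2,d2=ray(c,*ce[i])
k=np.linalg.lstsq(np.stack([d1,-d2],1),o2-o1,rcond=None)[0]
print('tri',o1+k[0]*d1,o2+k[1]*d2,'width@65',np.linalg.norm(onz(c,x,y+h/2,65)-onz(c,x+w,y+h/2,65)))
```

```text
12.6333 [500.74530405 370.63309965 200.01670443] [-0.42982854  0.715745   -0.74410061]
[263 178  34  34 843] [278.9 195. ] [array([502.5, 368.8,  55. ]), array([501.5, 369.3,  60. ]), array([500.4, 369.7,  65. ]), array([499.4, 370.1,  70. ])]
tri [500.60213751 370.16134711  66.9241194 ] [500.03317964 369.84758387  66.8305444 ] width@65 32.398377755278815
```

View pics/w3.png

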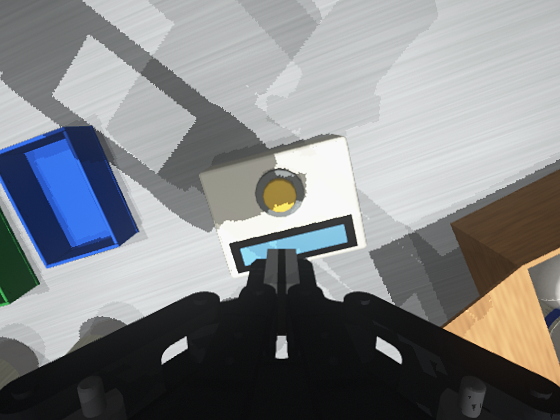

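The wrist view shows the yellow button at (279,195), measuring 32 mm across as given. It triangulates to (500.3,370.0,66.9), under 1 mm from the TCP's x, y. I go down to about 75 mm first, then press slowly.

Call:
{"fn": "servo_tool", "kwargs": {"delta_rot": [[0, 0, 0], [0, 0, 0], [0, 0, 0], [0, 0, 0], [0, 0, 0], [0, 0, 0], [0, 0, 0], [0, 0, 0], [0, 0, 0], [0, 0, 0]], "delta_pos": [[0, -0.02, 0.2], [0, 0, 0.5], [0, 0, 0.6], [0, 0, 0.6], [0, 0, 0.5], [0, 0, 0.4], [0, 0, 0.2], [0, 0, 0.1], [0, 0, 0.02], [0, 0, 0]], "gripper": [0, 0, 0, 0, 0, 0, 0, 0, 0, 0]}}

```text
time_s: 13.47
tool_pos: [501.1, 371.2, 75.7]
orientation: [0.0, 0.174, 0.985, 0.0]
contact_force: [-0.4, 0.5, 0.2]
finger_gap: -0.2
```

Call:
{"fn": "servo_tool", "kwargs": {"delta_rot": [[0, 0, 0], [0, 0, 0], [0, 0, 0], [0, 0, 0], [0, 0, 0], [0, 0, 0]], "delta_pos": [[0, 0, 0.05], [0, 0, 0.05], [0, 0, 0.05], [0, 0, 0.05], [0, 0, 0], [0, 0, 0]], "gripper": [0, 0, 0, 0, 0, 0]}}

```text
time_s: 13.97
tool_pos: [500.5, 371.1, 67.1]
orientation: [-0.0, 0.173, 0.985, -0.0]
contact_force: [-0.1, 0.1, 0.6]
finger_gap: 0.4
```

Call:
{"fn": "servo_tool", "kwargs": {"delta_rot": [[0, 0, 0], [0, 0, 0], [0, 0, 0], [0, 0, 0]], "delta_pos": [[0, 0, 0.05], [0, 0, 0.05], [0, 0, 0], [0, 0, 0]], "gripper": [0, 0, 0, 0]}}

```text
time_s: 14.3
tool_pos: [500.4, 371.1, 63.0]
orientation: [-0.0, 0.173, 0.985, -0.0]
contact_force: [0.4, 0.7, 0.3]
finger_gap: -0.3
```

Call:
{"fn": "servo_tool", "kwargs": {"delta_rot": [[0, 0, 0], [0, 0, 0], [0, 0, 0]], "delta_pos": [[0, 0, 0.05], [0, 0, 0], [0, 0, 0]], "gripper": [0, 0, 0]}}

```text
time_s: 14.55
tool_pos: [500.5, 371.2, 61.0]
orientation: [-0.0, 0.174, 0.985, -0.0]
contact_force: [0.1, 0.4, 0.1]
finger_gap: -0.1
```

No contact yet, so the button top is lower than I triangulated. I keep going in 2 mm steps.

Call:
{"fn": "servo_tool", "kwargs": {"delta_rot": [[0, 0, 0], [0, 0, 0], [0, 0, 0]], "delta_pos": [[0, 0, 0.05], [0, 0, 0], [0, 0, 0]], "gripper": [0, 0, 0]}}

```text
time_s: 14.8
tool_pos: [500.5, 371.2, 59.0]
orientation: [-0.0, 0.174, 0.985, -0.0]
contact_force: [0.2, 0.2, -0.2]
finger_gap: -0.1
```

Call:
{"fn": "servo_tool", "kwargs": {"delta_rot": [[0, 0, 0], [0, 0, 0], [0, 0, 0]], "delta_pos": [[0, 0, 0.05], [0, 0, 0], [0, 0, 0]], "gripper": [0, 0, 0]}}

```text
time_s: 15.05
tool_pos: [500.5, 371.1, 57.0]
orientation: [-0.0, 0.174, 0.985, -0.0]
contact_force: [0.7, 0.6, 0.1]
finger_gap: 0.4
```

Call:
{"fn": "servo_tool", "kwargs": {"delta_rot": [[0, 0, 0], [0, 0, 0], [0, 0, 0]], "delta_pos": [[0, 0, 0.05], [0, 0, 0], [0, 0, 0]], "gripper": [0, 0, 0]}}

```text
time_s: 15.3
tool_pos: [500.5, 371.2, 55.0]
orientation: [-0.0, 0.174, 0.985, -0.0]
contact_force: [-0.2, 0.7, 0.2]
finger_gap: 0.2
```

At z=55 there is still no force, although the terminal is 50 mm high with the button on top. Before going further I look.

Run:
```python
from h import *
a,c=shot('side','s4.png'); b,d=shot('wrist','w4.png')
s=robot.get_state();print(s['time_s'],s['tool_pos'],s['contact_force'],s['finger_gap'])
A=cv2.resize(a[80:200,160:280,::-1],(420,420),interpolation=cv2.INTER_CUBIC)
B=cv2.resize(b[100:380,160:400,::-1],(360,420))
cv2.imwrite('pics/s4c.png',np.hstack([A,B]))
```

```text
15.4 [500.6098985  371.22511463  55.1716394 ] [-0.38243541  0.83636508 -0.31094951] 0.2935295375803589
```

View pics/s4c.png

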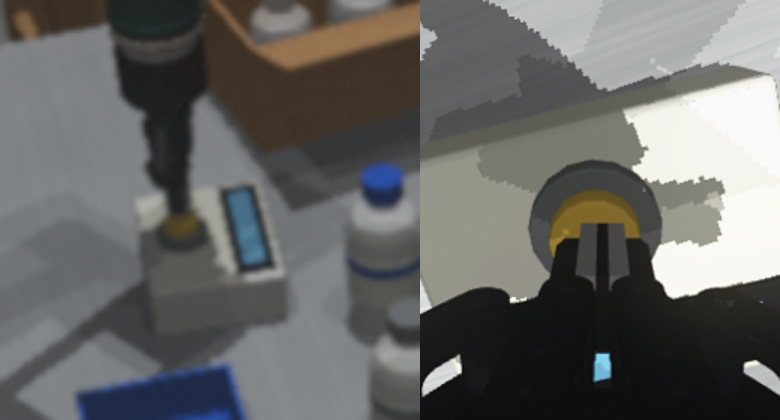

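The left crop (side) shows the fingertips over the yellow button at about (178,212). The right crop (wrist) shows the tip still in front of the yellow face. I check the tip's height from the side view.

Run:
```python
from h import *
c=robot.get_calibration('side')
K=np.array(c['intrinsics'])
def pr(p):
    R=cv2.Rodrigues(c['rvec'])[0]; q=R@np.array(p,float)+c['tvec']; s=q[:2]/q[2]; s=s*(1+c['k1']*(s@s)); return (K[:2,:2]@s+K[:2,2]).round(1)
for z in (150,160,170,180,190): print('cap',z,pr((607.6,-64,z)))
for z in (50,55,60,65,70,80): print('btn',z,pr((500.6,371,z)))
for f,box in (('s2',(270,180,310,215)),('s4',(195,125,230,155)),('side1',(195,125,230,155))):
    im=cv2.imread(f'pics/{f}.png'); g=im[:,:,:]; x0,y0,x1,y1=box
    u=int(round({'s2':289,'s4':210,'side1':211}[f]))
    print(f,[(v,g[v,u].tolist()) for v in range(y0,y1)])
```

```text
cap 150 [288.4 206.2]
cap 160 [288.4 203.3]
cap 170 [288.4 200.3]
cap 180 [288.4 197.3]
cap 190 [288.4 194.3]
btn 50 [211.6 147.3]
btn 55 [211.5 146. ]
btn 60 [211.3 144.7]
btn 65 [211.1 143.5]
btn 70 [211.  142.2]
btn 80 [210.6 139.6]
s2 [(180, [63, 61, 59]), (181, [60, 58, 57]), (182, [53, 51, 49]), (183, [44, 42, 41]), (184, [41, 40, 39]), (185, [37, 35, 34]), (186, [36, 36, 33]), (187, [36, 34, 33]), (188, [37, 35, 34]), (189, [36, 35, 34]), (190, [38, 36, 35]), (191, [37, 35, 34]), (192, [37, 36, 34]), (193, [37, 36, 35]), (194, [47, 46, 45]), (195, [72, 70, 69]), (196, [88, 88, 87]), (197, [92, 93, 91]), (198, [90, 91, 90]), (199, [88, 90, 88]), (200, [86, 88, 86]), (201, [77, 81, 75]), (202, [58, 69, 55]), (203, [46, 63, 40]), (204, [45, 63, 38]), (205, [44, 65, 38]), (206, [47, 71, 39]), (207, [48, 74, 40]), (208, [50, 76, 41]), (209, [49, 76, 41]), (210, [48, 75, 41]), (211, [47, 71, 39]), (212, [44, 64, 38]), (213, [41, 59, 35]), (214, [41, 58, 36])]
s4 [(125, [35, 34, 34]), (126, [33, 32, 32]), (127, [33, 32, 31]), (128, [33, 31, 31]), (129, [32, 32, 31]), (130, [33, 32, 3
[... 511 characters left out ...]
de1 [(125, [134, 130, 127]), (126, [133, 130, 127]), (127, [134, 131, 128]), (128, [132, 129, 126]), (129, [132, 130, 127]), (130, [133, 131, 127]), (131, [134, 131, 128]), (132, [134, 131, 128]), (133, [137, 135, 132]), (134, [151, 149, 147]), (135, [165, 162, 162]), (136, [171, 170, 169]), (137, [172, 171, 170]), (138, [165, 170, 170]), (139, [137, 165, 169]), (140, [94, 158, 169]), (141, [67, 156, 169]), (142, [60, 156, 169]), (143, [60, 154, 167]), (144, [58, 142, 156]), (145, [50, 113, 125]), (146, [44, 81, 92]), (147, [57, 75, 81]), (148, [79, 84, 84]), (149, [81, 80, 78]), (150, [65, 64, 62]), (151, [79, 78, 77]), (152, [125, 124, 123]), (153, [160, 158, 157]), (154, [172, 170, 169])]
```

The side view puts the fingertips higher than the reported TCP in both pictures, and the missing contact agrees. I check this against the wrist camera's view of the fingertips.

Run:
```python
from h import *
from scipy.spatial.transform import Rotation as Ro
s=robot.get_state(); q=s['orientation']; R=Ro.from_quat([q[1],q[2],q[3],q[0]]).as_matrix()
def pr(c,p):
    K=np.array(c['intrinsics']);Rc=cv2.Rodrigues(np.array(c['rvec']))[0]; v=Rc@np.array(p,float)+c['tvec']; t=v[:2]/v[2]; t=t*(1+c['k1']*(t@t)); return (K[:2,:2]@t+K[:2,2]).round(1).tolist()
cw,cs=robot.get_calibration('wrist'),robot.get_calibration('side')
o,d=ray(cw,280,210); print('cam in tool',(R.T@(o-s['tool_pos'])).round(1),'dir',(R.T@d).round(3))
for k in (-40,-30,-20,-10,0,10): print(k,[ (e,pr(cw,s['tool_pos']+R@np.array([e,0,k]))) for e in (-11,0,11)],'side',pr(cs,s['tool_pos']+R@np.array([0,0,k])))
a=cv2.imread('pics/w4.png');b=cv2.imread('pics/w1.png')
print([(v,b[v,275].tolist(),a[v,275].tolist()) for v in range(226,300,3)])
cv2.imwrite('pics/tip.png',np.hstack([cv2.resize(b[220:320,230:330],(400,400)),cv2.resize(a[220:320,230:330],(400,400))]))
```

```text
cam in tool [  68.     1.  -164.5] dir [-0.267 -0.003  0.964]
-40 [(-11, [278.3, 307.5]), (0, [278.3, 285.1]), (11, [278.3, 261.6])] side [210.1, 135.6]
-30 [(-11, [278.5, 295.7]), (0, [278.5, 274.4]), (11, [278.4, 252.2])] side [210.5, 138.2]
-20 [(-11, [278.6, 285.2]), (0, [278.6, 265.0]), (11, [278.6, 244.0])] side [210.8, 140.8]
-10 [(-11, [278.8, 276.0]), (0, [278.7, 256.7]), (11, [278.7, 236.8])] side [211.1, 143.4]
0 [(-11, [278.9, 267.7]), (0, [278.9, 249.3]), (11, [278.9, 230.4])] side [211.4, 145.9]
10 [(-11, [279.0, 260.2]), (0, [279.0, 242.7]), (11, [279.0, 224.6])] side [211.8, 148.4]
[(226, [219, 218, 216], [55, 68, 73]), (229, [217, 217, 213], [33, 79, 96]), (232, [218, 217, 214], [34, 82, 102]), (235, [218, 217, 214], [46, 111, 134]), (238, [218, 218, 215], [42, 105, 128]), (241, [218, 218, 215], [41, 104, 126]), (244, [219, 219, 216], [41, 104, 126]), (247, [224, 223, 220], [39, 104, 128]), (250, [77, 77, 76], [68, 67, 67]), (253, [80, 80, 79], [68, 68, 68]), (256, [80, 80, 79], [68, 69, 69]), (259, [80, 80, 80], [68, 69, 69]), (262, [79, 79, 79], [67, 68, 68]), (265, [79, 79, 78], [66, 68, 68]), (268, [78, 78, 77], [68, 69, 69]), (271, [77, 77, 77], [67, 68, 68]), (274, [72, 71, 71], [69, 69, 69]), (277, [73, 72, 72], [68, 69, 69]), (280, [76, 75, 75], [68, 68, 69]), (283, [76, 76, 76], [74, 74, 74]), (286, [92, 92, 91], [90, 91, 90]), (289, [59, 59, 58], [56, 57, 56]), (292, [43, 43, 42], [39, 40, 39]), (295, [24, 23, 22], [20, 21, 20]), (298, [25, 23, 23], [20, 20, 20])]
```

View pics/tip.png

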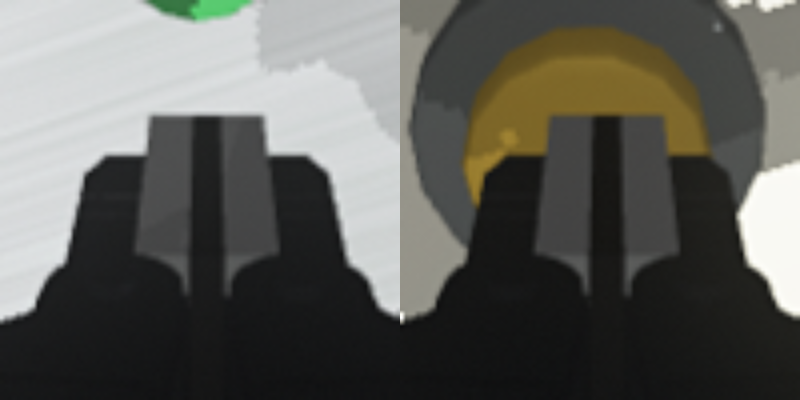

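Three independent signs agree that the real fingertips end about 26 mm behind the reported TCP:
- **Side view:** the tip rows sit about 8 px too high in both pictures.
- **Wrist view:** the near pad edge at row 249 gives -26 mm.
- **Force:** none at TCP z=55, with the button top at about 66.

That means my two holds were about 4.5 cm off, not 2 cm. The button has not been touched, so I redo both pointings in order, with the TCP about 24 mm lower.

Call:
{"fn": "servo_tool", "kwargs": {"delta_rot": [[0, 0, 0], [0, 0, 0], [0, 0, 0], [0, 0, 0], [0, 0, 0], [0, 0, 0], [0, 0, 0], [0, 0, 0], [0, 0, 0], [0, 0, 0]], "delta_pos": [[0, 0, -0.25], [0, 0, -0.6], [0, 0, -0.8], [0, 0, -0.8], [0, 0, -0.7], [0, 0, -0.5], [-0.2, -0.3, -0.3], [-0.4, -0.6, -0.15], [-0.5, -0.75, 0], [-0.5, -0.75, 0]], "gripper": [0, 0, 0, 0, 0, 0, 0, 0, 0, 0]}}

```text
time_s: 16.23
tool_pos: [528.1, 257.7, 220.1]
orientation: [0.001, 0.173, 0.985, 0.0]
contact_force: [0.4, 0.3, -0.3]
finger_gap: 0.1
```

Call:
{"fn": "servo_tool", "kwargs": {"delta_rot": [[0, 0, 0], [0, 0, 0], [0, 0, 0], [0, 0, 0], [0, 0, 0], [0, 0, 0], [0, 0, 0], [0, 0, 0], [0, 0, 0], [0, 0, 0]], "delta_pos": [[-0.5, -0.75, 0], [-0.5, -0.75, 0], [-0.5, -0.75, 0], [-0.5, -0.75, 0], [-0.5, -0.75, 0], [-0.5, -0.75, 0], [-0.5, -0.75, 0], [-0.4, -0.6, 0], [-0.35, -0.5, 0], [-0.2, -0.3, 0]], "gripper": [0, 0, 0, 0, 0, 0, 0, 0, 0, 0]}}

```text
time_s: 17.07
tool_pos: [604.3, -55.3, 219.2]
orientation: [-0.0, 0.175, 0.985, -0.001]
contact_force: [0.5, -0.2, 0.5]
finger_gap: 0.4
```

Call:
{"fn": "servo_tool", "kwargs": {"delta_rot": [[0, 0, 0], [0, 0, 0], [0, 0, 0], [0, 0, 0]], "delta_pos": [[-0.14, -0.2, 0], [-0.04, -0.05, 0], [0, 0, 0], [0, 0, 0]], "gripper": [0, 0, 0, 0]}}

```text
time_s: 17.4
tool_pos: [607.2, -62.4, 219.1]
orientation: [-0.0, 0.173, 0.985, 0.0]
contact_force: [0.5, 1.0, -0.4]
finger_gap: -0.2
```

Call:
{"fn": "servo_tool", "kwargs": {"delta_rot": [[0, 0, 0], [0, 0, 0], [0, 0, 0], [0, 0, 0], [0, 0, 0], [0, 0, 0], [0, 0, 0], [0, 0, 0], [0, 0, 0], [0, 0, 0]], "delta_pos": [[0, -0.03, 0.2], [0, 0, 0.4], [0, 0, 0.4], [0, 0, 0.3], [0, 0, 0.2], [0, 0, 0.13], [0, 0, 0.1], [0, 0, 0.05], [0, 0, 0], [0, 0, 0]], "gripper": [0, 0, 0, 0, 0, 0, 0, 0, 0, 0]}}

```text
time_s: 18.23
tool_pos: [607.7, -64.7, 148.5]
orientation: [0.0, 0.173, 0.985, -0.0]
contact_force: [-0.9, -1.1, 0.5]
finger_gap: 0.2
```

Run:
```python
from h import *
a,c=shot('side','s5.png')
s=robot.get_state();print(s['time_s'],s['tool_pos'],s['contact_force'])
print([(v,a[v,289].tolist()) for v in range(194,212)])
cv2.imwrite('pics/s5c.png',cv2.resize(a[150:250,240:340,::-1],(500,500),interpolation=cv2.INTER_CUBIC))
```

```text
18.2833 [607.75104155 -64.77311733 148.63227068] [-0.38492659 -0.26843694 -0.16392034]
[(194, [34, 34, 36]), (195, [33, 34, 36]), (196, [34, 35, 37]), (197, [34, 35, 36]), (198, [34, 35, 36]), (199, [34, 36, 38]), (200, [36, 38, 39]), (201, [40, 44, 42]), (202, [40, 54, 45]), (203, [36, 55, 41]), (204, [37, 56, 42]), (205, [35, 56, 42]), (206, [36, 57, 41]), (207, [37, 60, 43]), (208, [39, 65, 45]), (209, [37, 66, 44]), (210, [39, 70, 46]), (211, [38, 67, 46])]
```

View pics/s5c.png

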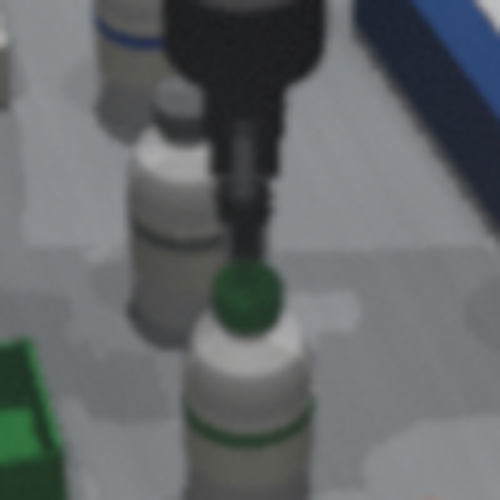

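The side crop shows the tip's lower edge just meeting the cap's far edge in the picture (row 201, about 26 mm above it). There is no contact although the TCP reads below the cap top, so the offset holds. I go 4 mm lower and hold.

Call:
{"fn": "servo_tool", "kwargs": {"delta_rot": [[0, 0, 0], [0, 0, 0], [0, 0, 0], [0, 0, 0], [0, 0, 0], [0, 0, 0], [0, 0, 0], [0, 0, 0], [0, 0, 0], [0, 0, 0]], "delta_pos": [[0, 0, 0.05], [0, 0, 0.05], [0, 0, 0], [0, 0, 0], [0, 0, 0], [0, 0, 0], [0, 0, 0], [0, 0, 0], [0, 0, 0], [0, 0, 0]], "gripper": [0, 0, 0, 0, 0, 0, 0, 0, 0, 0]}}

```text
time_s: 19.12
tool_pos: [607.3, -64.7, 144.0]
orientation: [-0.0, 0.174, 0.985, -0.0]
contact_force: [-0.5, -0.0, 0.3]
finger_gap: 0.4
```

Call:
{"fn": "servo_tool", "kwargs": {"delta_rot": [[0, 0, 0], [0, 0, 0], [0, 0, 0], [0, 0, 0], [0, 0, 0], [0, 0, 0], [0, 0, 0], [0, 0, 0], [0, 0, 0], [0, 0, 0]], "delta_pos": [[0, 0, 0], [0, 0, 0], [0, 0, 0], [0, 0, 0], [0, 0, 0], [0, 0, 0], [0, 0, 0], [0, 0, 0], [0, 0, 0], [0, 0, 0]], "gripper": [0, 0, 0, 0, 0, 0, 0, 0, 0, 0]}}

```text
time_s: 19.95
tool_pos: [607.2, -64.7, 144.0]
orientation: [-0.0, 0.174, 0.985, -0.0]
contact_force: [-0.9, -0.3, 0.4]
finger_gap: 0.1
```

Call:
{"fn": "servo_tool", "kwargs": {"delta_rot": [[0, 0, 0], [0, 0, 0], [0, 0, 0], [0, 0, 0], [0, 0, 0], [0, 0, 0], [0, 0, 0], [0, 0, 0], [0, 0, 0], [0, 0, 0]], "delta_pos": [[0, 0, 0], [0, 0, 0], [0, 0, 0], [0, 0, 0], [0, 0, 0], [0, 0, 0], [0, 0, 0], [0, 0, 0], [0, 0, 0], [0, 0, 0]], "gripper": [0, 0, 0, 0, 0, 0, 0, 0, 0, 0]}}

```text
time_s: 20.78
tool_pos: [607.3, -64.7, 144.0]
orientation: [-0.0, 0.173, 0.985, -0.0]
contact_force: [-1.1, 1.1, -0.3]
finger_gap: 0.0
```

Call:
{"fn": "servo_tool", "kwargs": {"delta_rot": [[0, 0, 0], [0, 0, 0], [0, 0, 0], [0, 0, 0]], "delta_pos": [[0, 0, 0], [0, 0, 0], [0, 0, 0], [0, 0, 0]], "gripper": [0, 0, 0, 0]}}

```text
time_s: 21.12
tool_pos: [607.3, -64.7, 144.0]
orientation: [-0.0, 0.174, 0.985, -0.0]
contact_force: [0.2, -1.1, 0.6]
finger_gap: -0.4
```

Call:
{"fn": "servo_tool", "kwargs": {"delta_rot": [[0, 0, 0], [0, 0, 0], [0, 0, 0], [0, 0, 0], [0, 0, 0], [0, 0, 0], [0, 0, 0], [0, 0, 0], [0, 0, 0], [0, 0, 0]], "delta_pos": [[0, 0, -0.2], [0, 0, -0.4], [0, 0, -0.5], [0, 0, -0.5], [0.1, 0, -0.4], [0.4, 0, -0.1], [0.6, 0, 0], [0.7, 0.02, 0], [0.7, 0.02, 0], [0.6, 0.01, 0]], "gripper": [0, 0, 0, 0, 0, 0, 0, 0, 0, 0]}}

```text
time_s: 21.95
tool_pos: [489.7, -19.8, 228.5]
orientation: [-0.0, 0.174, 0.985, 0.0]
contact_force: [-0.0, 0.8, 0.5]
finger_gap: -0.3
```

Call:
{"fn": "servo_tool", "kwargs": {"delta_rot": [[0, 0, 0], [0, 0, 0], [0, 0, 0], [0, 0, 0], [0, 0, 0], [0, 0, 0]], "delta_pos": [[0.5, 0, 0], [0.4, 0, 0], [0.15, 0, 0], [0.05, 0, 0], [0, 0, 0], [0, 0, 0]], "gripper": [0, 0, 0, 0, 0, 0]}}

```text
time_s: 22.45
tool_pos: [451.4, -5.7, 228.5]
orientation: [0.001, 0.174, 0.985, -0.0]
contact_force: [0.3, 0.3, -0.6]
finger_gap: 0.5
```

Now down over the bin to TCP z=44 (fingertips about 20 mm above the rim), and hold.

Call:
{"fn": "servo_tool", "kwargs": {"delta_rot": [[0, 0, 0], [0, 0, 0], [0, 0, 0], [0, 0, 0], [0, 0, 0], [0, 0, 0], [0, 0, 0], [0, 0, 0], [0, 0, 0], [0, 0, 0]], "delta_pos": [[0.03, 0, 0.2], [0, 0, 0.5], [0, 0, 0.8], [0, 0, 0.8], [0, 0, 0.8], [0, 0, 0.6], [0, 0, 0.4], [0, 0, 0.3], [0, 0, 0.15], [0, 0, 0.06]], "gripper": [0, 0, 0, 0, 0, 0, 0, 0, 0, 0]}}

```text
time_s: 23.28
tool_pos: [448.5, -5.1, 42.1]
orientation: [-0.001, 0.174, 0.985, -0.0]
contact_force: [-0.0, -0.4, -0.1]
finger_gap: 0.3
```

Call:
{"fn": "servo_tool", "kwargs": {"delta_rot": [[0, 0, 0], [0, 0, 0], [0, 0, 0], [0, 0, 0], [0, 0, 0], [0, 0, 0], [0, 0, 0], [0, 0, 0], [0, 0, 0], [0, 0, 0]], "delta_pos": [[0, 0, 0], [0, 0, 0], [0, 0, 0], [0, 0, 0], [0, 0, 0], [0, 0, 0], [0, 0, 0], [0, 0, 0], [0, 0, 0], [0, 0, 0]], "gripper": [0, 0, 0, 0, 0, 0, 0, 0, 0, 0]}}

```text
time_s: 24.12
tool_pos: [448.9, -5.0, 43.6]
orientation: [-0.0, 0.174, 0.985, -0.0]
contact_force: [-0.6, 1.0, 0.0]
finger_gap: -0.0
```

Run:
```python
from h import *
a,c=shot('side','s6.png')
s=robot.get_state();print(s['time_s'],s['tool_pos'],s['contact_force'])
cv2.imwrite('pics/s6c.png',cv2.resize(a[160:280,170:290,::-1],(480,480),interpolation=cv2.INTER_CUBIC))
```

```text
24.1667 [448.90902922  -4.96567676  43.60169111] [ 0.66877505 -0.74273636  0.19543138]
```

View pics/s6c.png

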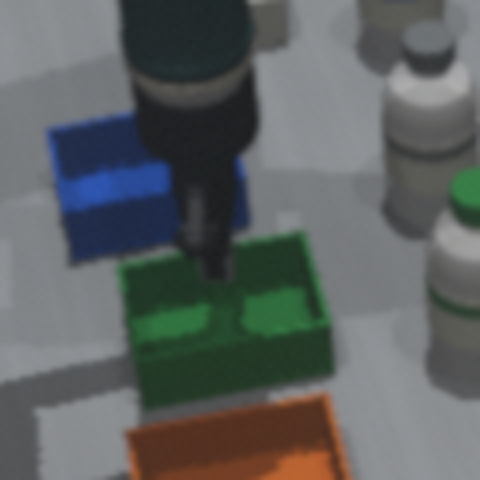

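Call:
{"fn": "servo_tool", "kwargs": {"delta_rot": [[0, 0, 0], [0, 0, 0], [0, 0, 0], [0, 0, 0], [0, 0, 0], [0, 0, 0], [0, 0, 0], [0, 0, 0], [0, 0, 0], [0, 0, 0]], "delta_pos": [[0, 0, 0], [0, 0, 0], [0, 0, 0], [0, 0, 0], [0, 0, 0], [0, 0, 0], [0, 0, 0], [0, 0, 0], [0, 0, 0], [0, 0, 0]], "gripper": [0, 0, 0, 0, 0, 0, 0, 0, 0, 0]}}

```text
time_s: 25.0
tool_pos: [448.9, -5.0, 43.6]
orientation: [-0.0, 0.174, 0.985, -0.0]
contact_force: [-0.6, 0.3, -0.5]
finger_gap: 0.2
```

Call:
{"fn": "servo_tool", "kwargs": {"delta_rot": [[0, 0, 0], [0, 0, 0], [0, 0, 0], [0, 0, 0], [0, 0, 0], [0, 0, 0], [0, 0, 0], [0, 0, 0], [0, 0, 0], [0, 0, 0]], "delta_pos": [[0, 0, 0], [0, 0, 0], [0, 0, 0], [0, 0, 0], [0, 0, 0], [0, 0, 0], [0, 0, 0], [0, 0, 0], [0, 0, 0], [0, 0, 0]], "gripper": [0, 0, 0, 0, 0, 0, 0, 0, 0, 0]}}

```text
time_s: 25.83
tool_pos: [448.9, -5.0, 43.6]
orientation: [-0.0, 0.174, 0.985, -0.0]
contact_force: [-1.4, 0.0, 0.1]
finger_gap: 0.3
```

The side crop shows the tip at (215,275), about 2–2.5 cm above the centre of the rim at (224,293), with the bin undisturbed. The hold was 2.5 s. Now back to the button.

Call:
{"fn": "servo_tool", "kwargs": {"delta_rot": [[0, 0, 0], [0, 0, 0], [0, 0, 0], [0, 0, 0], [0, 0, 0], [0, 0, 0], [0, 0, 0], [0, 0, 0], [0, 0, 0], [0, 0, 0]], "delta_pos": [[0, 0, -0.25], [0, 0, -0.6], [0, 0, -0.9], [0, 0, -0.9], [0, 0, -0.7], [0.05, 0.2, -0.4], [0.1, 0.5, -0.15], [0.15, 0.7, 0], [0.15, 0.7, 0], [0.15, 0.7, 0]], "gripper": [0, 0, 0, 0, 0, 0, 0, 0, 0, 0]}}

```text
time_s: 26.67
tool_pos: [464.7, 109.5, 200.0]
orientation: [0.0, 0.174, 0.985, 0.0]
contact_force: [1.4, 0.2, -0.3]
finger_gap: -0.1
```

Call:
{"fn": "servo_tool", "kwargs": {"delta_rot": [[0, 0, 0], [0, 0, 0], [0, 0, 0], [0, 0, 0], [0, 0, 0], [0, 0, 0], [0, 0, 0], [0, 0, 0], [0, 0, 0], [0, 0, 0]], "delta_pos": [[0.15, 0.7, 0], [0.15, 0.7, 0], [0.15, 0.7, 0], [0.15, 0.7, 0], [0.15, 0.7, 0], [0.15, 0.7, 0], [0.15, 0.7, 0], [0.15, 0.7, 0], [0.1, 0.5, 0], [0.05, 0.3, 0]], "gripper": [0, 0, 0, 0, 0, 0, 0, 0, 0, 0]}}

```text
time_s: 27.5
tool_pos: [501.4, 369.9, 199.3]
orientation: [-0.0, 0.173, 0.985, 0.0]
contact_force: [-0.5, -0.4, 0.9]
finger_gap: 0.1
```

Call:
{"fn": "servo_tool", "kwargs": {"delta_rot": [[0, 0, 0], [0, 0, 0], [0, 0, 0], [0, 0, 0], [0, 0, 0], [0, 0, 0], [0, 0, 0], [0, 0, 0], [0, 0, 0], [0, 0, 0]], "delta_pos": [[0.05, 0.08, 0], [0, 0, 0.2], [0, 0, 0.5], [0, 0, 0.7], [0, 0, 0.7], [0, 0, 0.6], [0, 0, 0.4], [0, 0, 0.3], [0, 0, 0.2], [0, 0, 0.1]], "gripper": [0, 0, 0, 0, 0, 0, 0, 0, 0, 0]}}

```text
time_s: 28.33
tool_pos: [500.1, 370.0, 50.5]
orientation: [-0.001, 0.174, 0.985, -0.001]
contact_force: [-0.5, 0.8, 0.4]
finger_gap: 0.0
```

Call:
{"fn": "servo_tool", "kwargs": {"delta_rot": [[0, 0, 0], [0, 0, 0], [0, 0, 0], [0, 0, 0], [0, 0, 0], [0, 0, 0]], "delta_pos": [[0, 0, 0], [0, 0, 0.05], [0, 0, 0.05], [0, 0, 0.05], [0, 0, 0], [0, 0, 0]], "gripper": [0, 0, 0, 0, 0, 0]}}

```text
time_s: 28.83
tool_pos: [501.6, 371.6, 46.4]
orientation: [0.001, 0.173, 0.985, 0.0]
contact_force: [1.8, -0.4, 3.0]
finger_gap: -0.2
```

Contact: 3 N at TCP z=46.4. I press on in small steps.

Call:
{"fn": "servo_tool", "kwargs": {"delta_rot": [[0, 0, 0], [0, 0, 0], [0, 0, 0]], "delta_pos": [[0, 0, 0.05], [0, 0, 0], [0, 0, 0]], "gripper": [0, 0, 0]}}

```text
time_s: 29.08
tool_pos: [501.5, 371.6, 44.1]
orientation: [0.001, 0.173, 0.985, 0.0]
contact_force: [3.5, -0.1, 5.8]
finger_gap: -0.2
```

Call:
{"fn": "servo_tool", "kwargs": {"delta_rot": [[0, 0, 0], [0, 0, 0], [0, 0, 0]], "delta_pos": [[0, 0, 0.05], [0, 0, 0], [0, 0, 0]], "gripper": [0, 0, 0]}}

```text
time_s: 29.33
tool_pos: [501.6, 371.7, 43.7]
orientation: [0.001, 0.173, 0.985, 0.001]
contact_force: [-1.6, -2.1, 18.3]
finger_gap: -0.1
```

Call:
{"fn": "servo_tool", "kwargs": {"delta_rot": [[0, 0, 0], [0, 0, 0], [0, 0, 0]], "delta_pos": [[0, 0, 0.05], [0, 0, 0], [0, 0, 0]], "gripper": [0, 0, 0]}}

```text
time_s: 29.58
tool_pos: [501.7, 371.7, 43.5]
orientation: [0.001, 0.173, 0.985, 0.001]
contact_force: [-4.6, -4.8, 31.8]
finger_gap: 0.1
```

The button bottomed out at TCP z≈44 (5.8 N, then stiff). The implied tip offset depends on the true height of the button top, so I work that out from the stored pictures while the clock stands still.

```bash
cat > k.py <<'E'
from h import *
from scipy.optimize import least_squares
cs,ct=robot.get_calibration('side'),robot.get_calibration('top'); cw=robot.get_calibration('wrist'); s=robot.get_state()
def at(pos):  # wrist calibration moved to a stored TCP position (same orientation)
    c=dict(cw); R=cv2.Rodrigues(np.array(c['rvec']))[0]; c['tvec']=np.array(c['tvec']).ravel()-R@(np.array(pos)-s['tool_pos']); return c
w3,w4=at([500.745,370.633,200.017]),at([500.610,371.225,55.172])
for f in ('w3','w4'):
    im=cv2.imread(f'pics/{f}.png'); print(f,[(v,int(im[v,281,2]),int(im[v,281,2])-int(im[v,281,0])) for v in range(165,246)if (f=='w4')==(v>215)])
for v3 in (178,180,182,184):
  for v4 in (226,230,234):
    a,b=ray(w3,281,v3),ray(w4,281,v4)
    k=np.linalg.lstsq(np.stack([a[1],-b[1]],1),b[0]-a[0],rcond=None)[0]; print(v3,v4,(a[0]+k[0]*a[1]).round(1),(b[0]+k[1]*b[1]).round(1))
E
python3 k.py
```

```text
w3 [(165, 245, 7), (166, 246, 7), (167, 239, 11), (168, 147, 11), (169, 58, 0), (170, 118, -3), (171, 166, -5), (172, 171, -3), (173, 169, -4), (174, 171, -5), (175, 166, -4), (176, 129, -4), (177, 78, 4), (178, 87, 32), (179, 103, 57), (180, 127, 74), (181, 155, 94), (182, 161, 98), (183, 162, 98), (184, 162, 98), (185, 160, 97), (186, 160, 97), (187, 160, 97), (188, 160, 98), (189, 160, 98), (190, 159, 97), (191, 159, 97), (192, 160, 97), (193, 159, 96), (194, 158, 97), (195, 159, 97), (196, 158, 96), (197, 158, 95), (198, 158, 96), (199, 156, 94), (200, 157, 95), (201, 157, 95), (202, 157, 95), (203, 154, 94), (204, 178, 111), (205, 237, 144), (206, 250, 141), (207, 248, 141), (208, 248, 141), (209, 248, 142), (210, 250, 149), (211, 238, 122), (212, 172, 21), (213, 156, -7), (214, 157, -5), (215, 154, -5)]
w4 [(216, 64, -1), (217, 65, -1), (218, 65, -1), (219, 64, -1), (220, 65, -1), (221, 64, -1), (222, 64, -1), (223, 65, 0), (224, 65, -1), (225, 63, -3), (226, 73, 18), (227, 91, 57), (228, 97, 63), (229, 97, 64), (230, 97, 64), (231, 99, 64), (232, 102, 66), (233, 109, 72), (234, 123, 81), (235, 135, 88), (236, 132, 88), (237, 129, 87), (238, 128, 87), (239, 127, 85), (240, 126, 85), (241, 126, 85), (242, 126, 85), (243, 127, 85), (244, 127, 85), (245, 127, 85)]
178 226 [487.5 377.   57.6] [487.6 377.2  57.6]
178 230 [485.4 377.8  70.5] [485.4 377.9  70.5]
178 234 [483.5 378.4  81.7] [483.6 378.6  81.7]
180 226 [491.5 375.6  44.7] [491.6 375.8  44.7]
180 230 [489.1 376.5  59.3] [489.1 376.6  59.3]
180 234 [486.9 377.2  71.7] [487.  377.4  71.7]
182 226 [495.9 374.   30.8] [496.  374.2  30.8]
182 230 [493.  375.   47.1] [493.1 375.2  47.1]
182 234 [490.6 375.9  60.9] [490.7 376.1  60.9]
184 226 [500.8 372.3  15.5] [500.8 372.5  15.5]
184 230 [497.4 373.5  33.9] [497.4 373.7  33.9]
184 234 [494.5 374.5  49.3] [494.6 374.7  49.3]
```

The button's top edge measures z≈70–74, so the tips end about 22 mm behind the TCP and the second holds were about 16 mm off. That counts as about 2 cm, so there is no need to repeat them. Now I release the button, rise and move clear.

Call:
{"fn": "servo_tool", "kwargs": {"delta_rot": [[0, 0, 0], [0, 0, 0], [0, 0, 0], [0, 0, 0], [0, 0, 0], [0, 0, 0], [0, 0, 0], [0, 0, 0], [0, 0, 0], [0, 0, 0]], "delta_pos": [[0, 0, -0.1], [0, 0, -0.1], [0, 0, -0.15], [0, 0, -0.3], [0, 0, -0.5], [0, 0, -0.7], [0, 0, -0.8], [0, 0, -0.8], [0, 0, -0.6], [0, 0, -0.3]], "gripper": [0, 0, 0, 0, 0, 0, 0, 0, 0, 0]}}

```text
time_s: 30.42
tool_pos: [501.4, 372.0, 217.3]
orientation: [0.001, 0.173, 0.985, 0.001]
contact_force: [0.6, -0.1, -0.1]
finger_gap: 0.1
```

Call:
{"fn": "servo_tool", "kwargs": {"delta_rot": [[0, 0, 0], [0, 0, 0], [0, 0, 0], [0, 0, 0], [0, 0, 0], [0, 0, 0], [0, 0, 0], [0, 0, 0], [0, 0, 0], [0, 0, 0]], "delta_pos": [[0.2, 0, 0], [0.4, 0.2, 0], [0.5, 0.4, 0], [0.5, 0.4, 0], [0.5, 0.4, 0], [0.3, 0.3, 0], [0.1, 0.1, 0], [0, 0, 0], [0, 0, 0], [0, 0, 0]], "gripper": [0, 0, 0, 0, 0, 0, 0, 0, 0, 0]}}

```text
time_s: 31.25
tool_pos: [431.3, 471.8, 212.7]
orientation: [-0.0, 0.174, 0.985, -0.001]
contact_force: [0.8, -0.9, -0.3]
finger_gap: -0.0
```

Run:
```python
from h import *
a,_=shot('top','top9.png'); b,_=shot('side','side9.png')
s=robot.get_state();print(s['time_s'],s['tool_pos'],s['contact_force'])
for f in ('top','side'):
    o=cv2.imread(f'pics/{f}1.png'); n=cv2.imread(f'pics/{f}9.png')
    def hs(x): return cv2.cvtColor(x,cv2.COLOR_BGR2HSV)
    for nm,lo,hi in (('g',(45,70,30),(85,255,255)),('b',(100,130,40),(125,255,255)),('o',(4,130,60),(16,255,255)),('y',(22,90,80),(34,255,255))):
        r=[]
        for im in (o,n):
            k,l,st,ce=cv2.connectedComponentsWithStats(cv2.inRange(hs(im),lo,hi)); r.append(sorted([tuple(ce[i].round(1)) for i in range(1,k) if st[i,4]>50 and 120<ce[i][0]<420 ]))
        print(f,nm,[[tuple(map(float,q)) for q in z] for z in r])
cv2.imwrite('pics/fin.png',np.hstack([cv2.resize(a[100:320,100:440,::-1],(400,260)),cv2.resize(b[60:380,80:400,::-1],(400,260))]))
```

```text
31.35 [431.71534603 471.91382116 213.24876904] [ 0.7161644   0.43642408 -0.24243307]
top g [[(274.4, 264.7), (298.4, 205.9)], [(274.4, 264.7), (298.4, 205.9)]]
top b [[(175.3, 183.5), (207.9, 117.2), (221.7, 269.7)], [(175.2, 183.5), (208.1, 117.2), (221.4, 270.0)]]
top o [[(323.7, 274.9), (366.8, 198.1)], [(323.7, 274.9), (366.8, 198.1)]]
top y [[(140.6, 242.5)], [(140.6, 242.5)]]
side g [[(225.9, 239.0), (288.8, 208.2)], [(225.9, 239.0), (288.9, 208.3)]]
side b [[(207.1, 203.9), (268.7, 131.2), (344.2, 153.0)], [(206.6, 203.8), (268.6, 131.4), (344.2, 153.0)]]
side o [[(230.1, 281.9), (326.4, 257.5)], [(230.1, 281.9), (326.2, 257.6)]]
side y [[(211.2, 143.1)], [(211.2, 143.0)]]
```

View pics/fin.png

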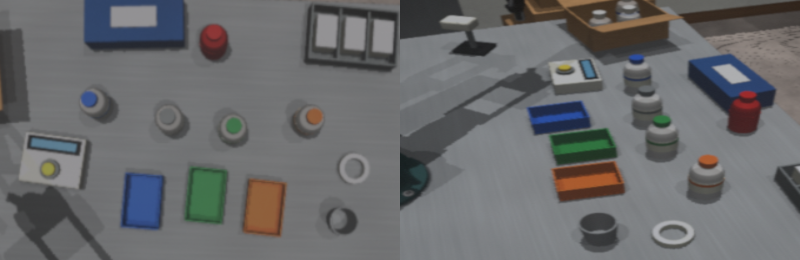

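Both final views show everything standing where it was. The mask centres agree with the first pictures to within 0.5 px, the button is back up at (140.6,242.5), and the arm is clear with no force. I hand in.

```bash
python3 -c "
from workcell import robot
print(robot.close_job())"
```

```text
the job is handed in; nothing more can be done
None
```

I pointed at the green cap for about 2.6 s and then at the middle of the green bin for 2.5 s. After that I pressed the yellow button to its stop, let it spring back, moved clear and handed in at about 31 s.

**First pointing pass too high:** the fingertips turned out to end about 20–26 mm behind the reported TCP. My first holds over the cap and bin, at TCP +20 mm, were therefore about 4 to 4.5 cm off. I noticed when there was no contact at the expected button height. I had not touched the button, so I repeated both holds lower and in order before pressing.

**Checks that disagreed:**
- **Tip offset:** the cameras gave about 26 mm. Contact on the button gave 20–24 mm.
- **Hold height:** on those figures the second holds were 14–20 mm above the cap and the rim, probably about 16 mm.
- **Button top:** my first triangulation put it at 67 mm, and a closer one at 70–74 mm.

**Last checks:**
- **Button:** it stopped after about 6 mm of travel. The force was 5.8 N at the end of travel and 32 N at most against the stop. In the last pictures it is back up.
- **Surroundings:** every bottle cap, bin and button the colour masks could measure sits within 0.5 px of its first picture. The grey bottle, tape and cup I checked only by eye, and they stand as before.
- **Arm:** it ended clear of everything, with no contact force.

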